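# Hold the glass check cell in the dust gauge's beam

## Robot

A 7-joint arm with a two-finger parallel gripper is mounted at the origin on the work surface. World frame = base frame: x ahead of the robot, y to its left, z up, the work surface at z = 0. Lengths are in mm, angles in rad, forces in N, time in s.
With the tool pointing down it reaches from about 400 to 875 mm from the base axis. Payload 4.4 kg.
Tool frame: the origin (TCP) lies at the very end of the fingers, on their centre line; the grasp point (between the pads) lies 19 mm behind it; y points along the fingers, z is the direction in which the jaws open and shut, and the axes are right-handed (so a half turn about y gives the same grasp; the last joint's range is limited). The gripper opens to 85 mm and grips with 20 to 120 N. Pads are 22 mm wide; open, the fingers measure 114 mm over their backs; the gripper's body (76 mm by 85 mm) begins 54 mm behind the grasp point. The pads swing forward as they close: fully open they stand 13 mm farther back than shut.
Start: joints at [-1.414, 0.628, 0.038, 1.517, -0.027, 0.996, -0.02], TCP at [143.599, 633.954, 231.313] pointing down, gripper open.
Joint ranges: [-3.06, 3.06], [-0.37, 2.12], [-1.25, 1.32], [0.18, 2.47], [-1.1, 4.24], [0.23, 1.98], [-2.94, 2.94]. Speed limits (rad/s): [2.57, 2.57, 3.14, 3.14, 3.14, 3.14, 3.14].

## Interface

Orientations are given as [roll, pitch, yaw] about the fixed x, y, z axes, in that order (R = Rz(yaw) Ry(pitch) Rx(roll)).
In Python, from cell import ctrl, imaging, finish_job gives the robot as it stands.
- The arm moves only by the shell command python3 -m inch 'ROWS'. ROWS is JSON, one flat list of numbers, 7 for each row, row after row: the opening, from 0 (shut) to 1 (fully open), then the shift along the tool's x, y, z in cm, then the turn, a rotation vector about the tool's x, y, z in degrees. A call has 1 to 12 rows; each row is the pose to reach, as a shift and turn from the pose commanded when the call began, along the tool's axes at that moment; what a row does not reach only later rows make up. A row lasts 1/10 s, in which the tool goes at most 50 mm and 8.59 degrees, less where a joint would pass 70% of its speed; a pose out of reach is approached as far as the arm can. A call with a gripper value outside its range is refused whole. The fingers move at their own pace and stop on an object; the grip force is fixed at half the most. Time passes only in rows, so rows that repeat a pose let the fingers close. It gives the time, the measured TCP pose, the force and the opening at its end, in the units of the state.
- ctrl.read_state(): the state, without advancing time (a new reading comes with each control period).
- imaging.get_image(name): name is "scene" or "top"; returns a dict with "img" (420x560x3 uint8, red, green, blue), "fx", "fy", "cx", "cy" (pixels), "R" (3x3) and "t" (3): a world point X has camera coordinates R X + t. Camera axes: x right, y down, z forward; pixel columns grow to the right and rows downward; lengths in mm; the calibration is good to about 2 mm. A picture is of the moment at which its call begins. There is no depth.
- finish_job(): hands the job in, once; it reports no verdict.
The state is a dict: "clock": time; "qpos": joint angles; "qd": joint speeds; "tau": joint torques, N m; "eef_pos": TCP position; "tool_rot": TCP orientation; "force": force on the tool from outside, world axes, zero at the start; "torque": the same for the moment, N m; "width": finger opening in mm.
Only numpy, scipy, OpenCV 4.12 (cv2) and the standard library are available. Lean on these libraries where they do the work, as an engineer would, in place of code of your own. Each camera call takes 0.05 s, during which the arm holds its last target.

## Task

Slide the beam gauge's receiver towards the lamp up against its stop, then turn the clamp knob on top of it clockwise until it stops, to lock it. Then take the glass cell out of its wooden saddle, gripping only its two narrow frosted faces and never touching the clear ones. Finish while still holding it, still and upright, in the light path half-way between lamp and receiver, the beam passing square through the middle of the clear faces, without knocking the gauge with it or disturbing the things lying around.

Things in the scene. Friction and masses are not known exactly. Their poses are not given: they have to be found in the camera images.
- gauge: fixed beam gauge: steel base 380 mm long (its y) x 90 x 10, aluminium rail on it. Origin on the bench under the rail; y along the rail from receiver to lamp, z up. Lamp: grey box 60 x 60 mm, top 115 mm above the bench, at y = +140 mm, its lens tube (32 mm across) ends at y = +89 mm. A steel stop block 56 x 14 mm, 36 mm high, lies across the rail at y = -28 mm
- beam_mid (a point): the point on the beam half-way between the lamp's and the receiver's lens tubes once the receiver is at its stop: 85 mm above the bench, 20 mm from the gauge's origin towards the lamp. Axes as the gauge: the beam runs along y, the tubes' ends are then 70 mm away on either side
- receiver (a joint): the receiver's place on the rail in m: 0 far from the lamp, 0.07 against its stop (starts 0 to 0.03); grows along the gauge's +y. About 2 N of friction; stays where left. Push its body, or drag it by the gripped clamp knob, which does not turn it. Black box 50 x 30 mm (30 along the rail) on an aluminium foot 64 x 80 mm (top 40 mm above the bench), lens tube towards the lamp
- receiver_top (a point): centre of the top of the receiver's black box, 112 mm above the bench
- clamp (a joint): angle of the clamp knob on the receiver in rad: 0 loose, 1.4 (about 80 degrees) locked, at its stop; grows turning clockwise seen from above; starts between 0 and 0.2. Turns with about 0.06 N m of friction and stays where it is left
- clamp_grip (a point): on the clamp knob's vertical axis at the height to grip, 145 mm above the bench; turns with the knob. The knob is a black bar 46 mm long (this point's x), 14 mm wide (y), 26 mm tall (top 9 mm above, underside 17 mm below this point) on a steel spindle, its underside 16 mm above the receiver's box
- saddle: the fixed dark wooden block 100 x 85 x 20 mm in which the glass cell stands; origin at the centre of its underside. Its pocket is 12 mm deep, 1.5 mm wider than the cell on each side
- cell_centre (a point): centre, half-way up, of the loose glass cell: an upright block 34 mm (x) by 22 mm (y), 70 mm tall (z), about 0.13 kg, a grey cap in its top 4 mm. The two narrow faces (22 mm wide, 34 mm apart, normal to x) are frosted, whitish; the two wide ones (22 mm apart, normal to y) are clear. Starts 43 mm above the bench in the saddle, axes along the saddle's
- cell_clear: the clear glass core of the cell, which must not be touched; it moves with the cell; origin at the centre of the cell's underside, 35 mm below cell_centre, same axes; 28 mm in x, so that the frosted faces stand 3 mm out beyond it at either end
- blank_a: bystander: small wooden block 50 x 26 x 30 mm, origin under its centre
- blank_b: bystander: small dark wooden block 50 x 26 x 30 mm, origin under its centre
- jar: bystander: glass jar with a steel lid, 60 mm across, 70 mm tall, origin under its centre
- square: bystander: small try square, wooden stock 90 mm long (x) and steel blade out to 115 mm in its +y, 16 mm high, origin under the centre of the stock
Not all that is in view belongs to the job. Leave any blue look-alike of the part that bears cell_centre alone.

How it is judged (in metres and radians):
On the way, in this order (a step that is already met when the one before it is completed fails the run):
1. the receiver is up against its stop (value of joint receiver above 0.066 m), for 0.1 s.
2. the clamp knob is turned clockwise to its stop, the receiver still at its stop (value of joint clamp above 1.2 rad and value of joint receiver above 0.065 m), for 0.1 s.
3. the cell is gripped and lifted out of the saddle (height (world z) of cell_centre above 0.065 m and contact force between the fingers and cell above 1 N), for 0.2 s.
At the end, for the whole second after the job is handed in: Cell held by the fingers, still, clear of the gauge: centre within 8 mm of the beam sideways, 18 mm in height, 25 mm of mid-way along it; square within 0.15 rad, upright within 0.12 rad; receiver within 5 mm of its stop, clamp knob at 1.2 rad or more (all of step 2 and x of cell_centre in the frame of beam_mid between -0.008 and 0.008 m and y of cell_centre in the frame of beam_mid between -0.025 and 0.025 m and z of cell_centre in the frame of beam_mid between -0.018 and 0.018 m and angle between the x axis of cell_centre and the x axis of beam_mid, either way round below 0.15 rad and angle between cell_centre's own z axis and vertical below 0.12 rad and contact force between the fingers and cell above 1 N and contact force between cell and gauge below 0.1 N and linear speed of cell_clear below 0.02 m/s); the arm keeps its last pose, push and grip.
It fails at once if the clear faces are touched by the robot (contact force between any of the fingers, the arm and cell_clear above 0.5 N).
It fails at once if the cell is knocked against the gauge (contact force between cell and gauge above 2 N).
It fails at once if a bystander is moved by more than 20 mm (distance of any of blank_a, blank_b, jar, square from where it was at the start of the episode above 0.02 m).
It also fails if it takes over 51 s, if anything falls off the work surface, if the arm or the gripper's body presses on something with over 40 N, if the wrist force passes 120 N, or if a joint passes its speed limit or range.

## Working session

There is one attempt and no reset: what is moved stays moved. The work goes in short steps, Python scripts to look and compute and a shell command to move; the robot and the scene stay as the last step left them, time stands still between calls to the robot, and variables do not carry over. Pictures are saved under pics/ and viewed, and the job is handed in when it is done.

```bash
ls; mkdir -p pics; python3 - <<'E'
from cell import ctrl, imaging
import cv2,pickle
print(ctrl.read_state())
for n in("scene","top"):
    d=imaging.get_image(n); pickle.dump(d,open(f'pics/{n}0.pkl','wb'))
    cv2.imwrite(f'pics/{n}0.png',d['img'][:,:,::-1]); print(n,d['fx'],d['fy'],d['cx'],d['cy'],d['R'],d['t'])
E
```

```text
pics
{'clock': 0.0, 'qpos': array([-1.41378929,  0.62931439,  0.03843746,  1.51836413, -0.02700138,
        0.99629044, -0.01998958]), 'qd': array([-0.00137489,  0.00167091, -0.00143713, -0.00104241, -0.00039153,
        0.00054786,  0.00027144]), 'tau': array([-2.96755388e-04, -5.63390493e+01,  1.22615643e+00, -1.93449658e+01,
        1.09467900e-02,  1.05767316e-02, -2.00797672e-05]), 'eef_pos': array([143.46137794, 633.33788855, 230.41080244]), 'tool_rot': array([-1.57265474e+00, -1.89565067e-05, -2.22793624e-01]), 'force': array([-0.12966144,  0.60457806,  0.50187348]), 'torque': array([ 0.05878189, -0.01037205,  0.02920384]), 'width': 85.21133080973138}
scene 414.4726598277661 414.4726598277661 279.3289483161216 211.09643523113968 [[ 0.75218224  0.6589533   0.00156004]
 [ 0.49057649 -0.55839966 -0.66897274]
 [-0.43995066  0.50395473 -0.74328531]] [-467.31443232 -250.21082206 1162.38487314]
top 419.019657787614 419.019657787614 276.9764588060058 207.61850847737605 [[-0.02938841 -0.99955702  0.00469849]
 [-0.993961    0.02872605 -0.10590728]
 [ 0.1057254  -0.00778256 -0.99436491]] [  7.7700041  623.10781374 868.4406705 ]
```

View pics/scene0.png

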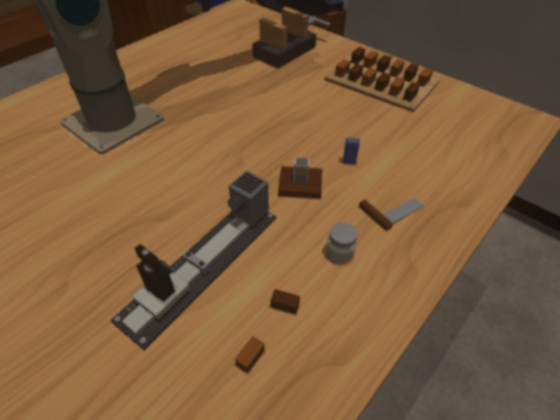

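View pics/top0.png

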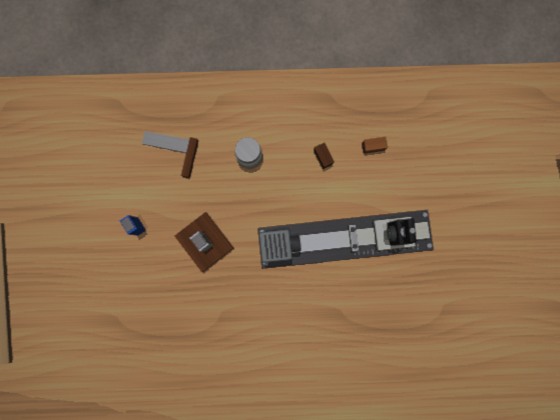

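The top view shows the gauge (260-432, 212-268), with the lamp on the left and the receiver on the right at about (402,233). The saddle and clear cell are at (203,242). A blue look-alike is at (132,226), to be left alone. I'll enlarge the important parts.

```bash
cat > h.py <<'E'
import numpy as np,cv2,pickle
def ray(d,u,v):
    R=np.array(d['R']);t=np.array(d['t'])
    c=-R.T@t; r=R.T@np.array([(u-d['cx'])/d['fx'],(v-d['cy'])/d['fy'],1]); return c,r
def onz(d,u,v,z):
    c,r=ray(d,u,v); return c+r*(z-c[2])/r[2]
def proj(d,X):
    p=np.array(d['R'])@np.array(X)+np.array(d['t']); return d['cx']+d['fx']*p[0]/p[2],d['cy']+d['fy']*p[1]/p[2]
def two(d1,p1,d2,p2):
    c1,r1=ray(d1,*p1);c2,r2=ray(d2,*p2);r1/=np.linalg.norm(r1);r2/=np.linalg.norm(r2)
    s=np.linalg.lstsq(np.c_[r1,-r2],c2-c1,rcond=None)[0]
    a,b=c1+r1*s[0],c2+r2*s[1];return (a+b)/2,np.linalg.norm(a-b)
def snap(n,name):
    from cell import imaging
    d=imaging.get_image(n);pickle.dump(d,open(f'pics/{name}.pkl','wb'));return d
def load(name): return pickle.load(open(f'pics/{name}.pkl','rb'))
def crop(d,x0,y0,w,h,k,gain=1.0):
    im=cv2.resize(d['img'][y0:y0+h,x0:x0+w,::-1],None,fx=k,fy=k,interpolation=cv2.INTER_CUBIC)
    return np.clip(im*gain,0,255).astype(np.uint8)
E
python3 - <<'E'
from h import *
t=load('top0');s=load('scene0')
a=crop(t,250,200,190,75,4,1.5);b=crop(t,165,200,90,75,4,1.5)
b=cv2.copyMakeBorder(b,0,0,0,400,0);cv2.imwrite('pics/c1.png',np.vstack([a,b]))
a=crop(s,110,160,180,185,3,1.5);cv2.imwrite('pics/c2.png',a)
cv2.imwrite('pics/c3.png',crop(s,265,125,110,85,7,1.5))
E
```

```text
(no output)
```

View pics/c1.png

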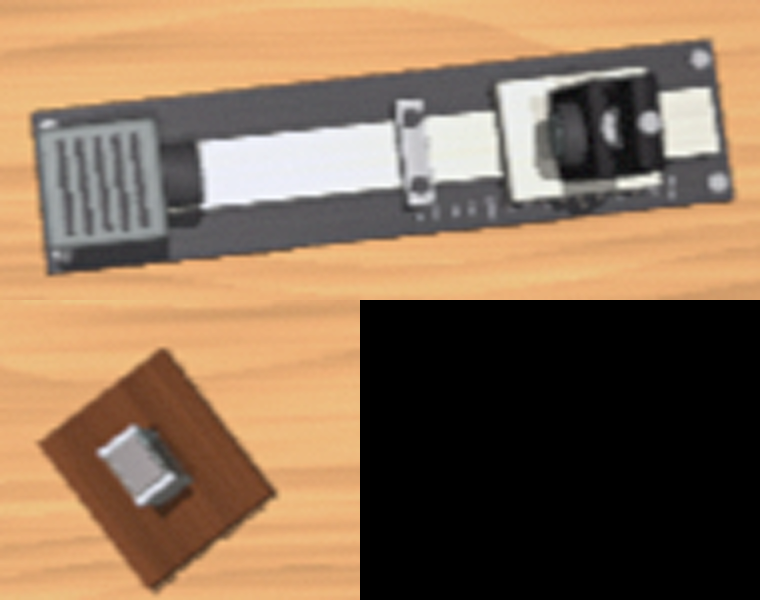

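View pics/c2.png

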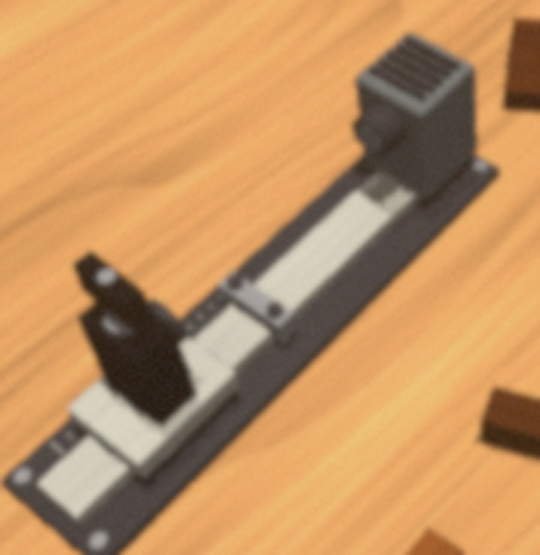

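View pics/c3.png

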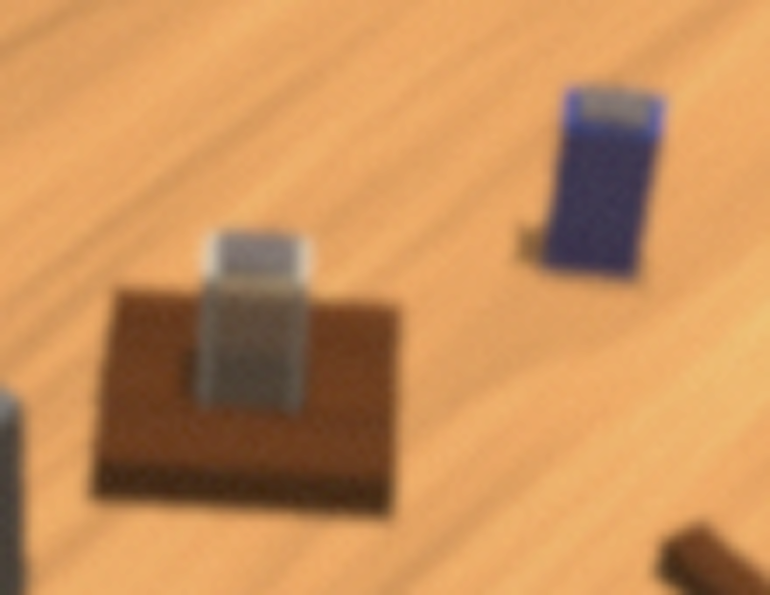

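```bash
python3 - <<'E'
from h import *
t=load('top0');s=load('scene0')
cv2.imwrite('pics/c4.png',np.hstack([crop(t,370,205,50,60,8,3),crop(s,130,240,50,60,8,3)]))
for n,d in(('t',t),('s',s)):
    pass
print('base corners z10',[onz(t,250+u/4-.4,200+v/4-.4,10).round(1) for u,v in((33,112),(712,40),(733,200),(50,273))])
print('saddle top z20',[onz(t,165+u/4-.4,200+(v-300)/4-.4,20).round(1) for u,v in((162,348),(275,492),(153,590),(38,442))])
print('cell top z78',[onz(t,165+u/4-.4,200+(v-300)/4-.4,78).round(1) for u,v in((133,425),(176,485),(140,506),(97,453))])
E
```

```text
base corners z10 [array([582.6,  32.7,  10. ]), array([ 611.5, -343.1,   10. ]), array([ 523.4, -348.7,   10. ]), array([494.9,  25.6,  10. ])]
saddle top z20 [array([620.3, 146.3,  20. ]), array([540.4,  86.2,  20. ]), array([490. , 152.6,  20. ]), array([571.1, 213.9,  20. ])]
cell top z78 [array([575.5, 151.9,  78. ]), array([544.6, 130.5,  78. ]), array([534.5, 148.8,  78. ]), array([561.9, 170.2,  78. ])]
```

View pics/c4.png

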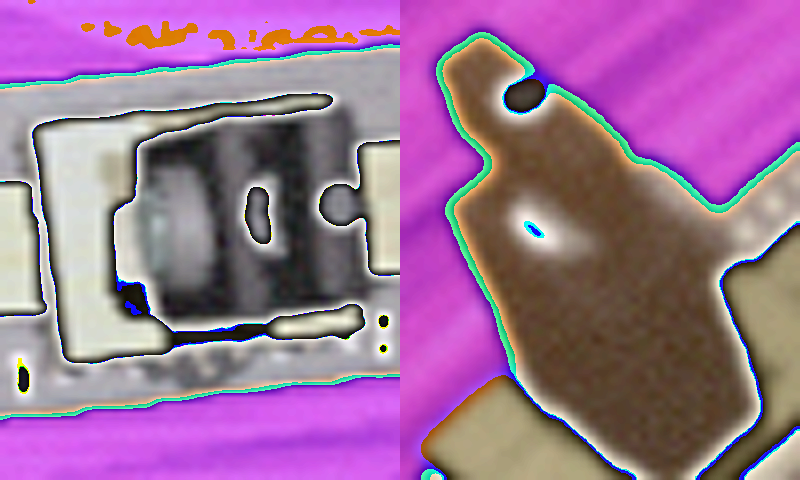

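```bash
python3 - <<'E'
from h import *
t=load('top0');s=load('scene0')
def cr(d,x0,y0):
    c=d['img'][y0:y0+60,x0:x0+50,::-1]/255.
    c=cv2.resize(c,None,fx=8,fy=8,interpolation=cv2.INTER_CUBIC)
    return (np.clip(c,0,1)**0.45*255).astype(np.uint8)
cv2.imwrite('pics/c5.png',np.hstack([cr(t,370,205),cr(s,130,240)]))
E
```

```text
(no output)
```

View pics/c5.png

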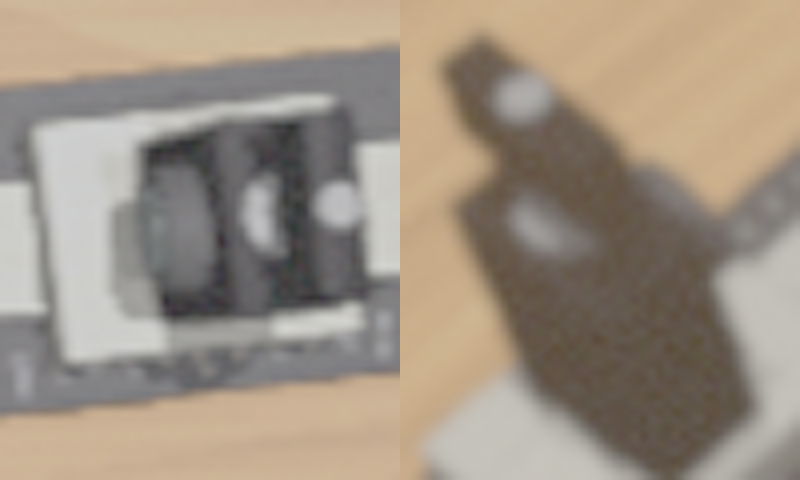

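```bash
python3 - <<'E'
from h import *
t=load('top0');s=load('scene0')
def P(d,l,z): return np.array([onz(d,u,v,z) for u,v in l])
# scene corners from c2 (k3 origin 110,160)
sc=P(s,[(110+u/3-.33,160+v/3-.33) for u,v in((5,483),(497,172),(108,560))],10); print('scene base corners',sc.round(1).tolist())
c=P(t,[(250+u/4-.4,200+v/4-.4) for u,v in((33,112),(712,40),(733,200),(50,273))],10)
o=c.mean(0);yv=(c[0]+c[3]-c[1]-c[2])/2;yaw=np.arctan2(-yv[0],yv[1]);print('gauge',o,yaw)
x=np.array([np.cos(yaw),np.sin(yaw),0]);y=np.array([-np.sin(yaw),np.cos(yaw),0]);o[2]=0
print('beam_mid',o+20*y+[0,0,85])
pt=(370+338/8-.45,205+205/8-.45);ps=(130+123/8-.45,240+98/8-.45)
print('knob two',two(t,pt,s,ps)); k=onz(t,*pt,154);print('k top',k,onz(s,*ps,154),'gauge frame',(k-o)@x,(k-o)@y)
print('receiver tube/foot: foot z40 front corners',[((P(t,[(370+u/8-.45,205+v/8-.45)],40)[0]-o)@y) for u,v in((35,130),(65,360))])
sad=P(t,[(165+u/4-.4,200+(v-300)/4-.4) for u,v in((162,348),(275,492),(153,590),(38,442))],20)
cel=P(t,[(165+u/4-.4,200+(v-300)/4-.4) for u,v in((133,425),(176,485),(140,506),(97,453))],78)
print('saddle',sad.mean(0),'edges',np.linalg.norm(np.diff(sad,axis=0),axis=1),np.degrees(np.arctan2(*(sad[0]-sad[1])[1::-1])),np.degrees(np.arctan2(*(sad[3]-sad[2])[1::-1])))
print('cell',cel.mean(0),np.linalg.norm(np.diff(cel,axis=0),axis=1),np.degrees(np.arctan2(*(cel[0]-cel[1])[1::-1])),np.degrees(np.arctan2(*(cel[3]-cel[2])[1::-1])))
# scene: saddle top corners c3 k7 origin 265,125
ss=P(s,[(265+u/7-.43,125+v/7-.43) for u,v in((115,290),(400,305),(393,485),(95,467))],20);print('scene saddle',ss.round(1).tolist(),ss.mean(0))
sc=P(s,[(265+u/7-.43,125+v/7-.43) for u,v in((207,232),(308,232),(306,290),(203,288))],78);print('scene cell',sc.round(1).tolist(),sc.mean(0))
E
```

```text
scene base corners [[526.5, -350.9, 10.0], [583.7, 29.5, 10.0], [612.4, -339.5, 10.0]]
gauge [ 553.09813184 -158.36651762   10.        ] 0.07631301387911525
beam_mid [ 551.57335254 -138.42472613   85.        ]
knob two (array([ 560.26682928, -258.84494529,  154.49578992]), np.float64(2.3733208704732074))
k top [ 560.96771022 -257.99306147  154.        ] [ 558.97093448 -259.54576285  154.        ] gauge frame 0.2512499654138035 -99.93655675596798
receiver tube/foot: foot z40 front corners [np.float64(-60.06427243088675), np.float64(-60.043100312116124)]
saddle [555.4207601  149.77037773  20.        ] edges [ 99.94664566  83.33183609 101.69065392] 36.9379016508292 37.089542665742734
cell [554.12694136 150.34762175  78.        ] [37.65726896 20.85241168 34.77836574] 34.68116452277663 38.16189407290285
scene saddle [[490.3, 155.6, 20.0], [569.6, 214.9, 20.0], [620.8, 143.9, 20.0], [542.3, 85.9, 20.0]] [555.78015158 150.09591388  20.        ]
scene cell [[536.7, 147.4, 78.0], [561.4, 169.1, 78.0], [578.4, 146.7, 78.0], [553.2, 125.7, 78.0]] [557.43994875 147.23197792  78.        ]
```

```bash
cat >> h.py <<'E'
def plan(x,y,z,psi,st=None):
    from cell import ctrl
    from scipy.spatial.transform import Rotation as Ro
    st=st or ctrl.read_state()
    R=Ro.from_euler('xyz',st['tool_rot']);T=Ro.from_euler('xyz',[-np.pi/2,0,np.radians(psi)])
    d=R.inv().apply(np.array([x,y,z])-st['eef_pos'])/10
    print('t',round(st['clock'],2),'pos',st['eef_pos'].round(1),'psi',np.degrees(st['tool_rot']).round(2),'F',st['force'].round(1),'w',round(st['width'],1))
    print(' -> shift cm',d.round(2),'turn deg',np.degrees((R.inv()*T).as_rotvec()).round(2))
E
python3 - <<'E'
from h import *
t=load('top0');o=np.array([553.1,-158.4,0]);y=np.array([-np.sin(.0763),np.cos(.0763),0])
for u,v,z in((387.7,231,85),(388,231,95),(397,220,112),(411.5,231,112)):print((onz(t,u,v,z)-o)@y)
plan(500,250,230,-20)
E
```

```text
-74.06251573059016
-71.92774961193703
-87.69903079981142
-112.98143258464766
t 0.1 pos [143.5 633.4 230.5] psi [-90.1   -0.   -12.77] F [0. 0. 0.] w 85.9
 -> shift cm [ 43.24   0.1  -29.51] turn deg [0.1  7.23 0.01]
```

```bash
python3 - <<'E'
from h import *
t=load('top0');o=np.array([553.1,-158.4,0]);y=np.array([-np.sin(.0763),np.cos(.0763),0]);x=np.array([y[1],-y[0],0])
for n,u,v,z in(('lamp',103,183,115),('lampL',42,185,115),('lampR',162,180,115),('stop',414,152,36),('stopL',397,153,36),('stopR',432,150,36),('lamptube',202,172,90)):
    p=onz(t,250+u/4-.4,200+v/4-.4,z)-o;print(n,p@x,p@y)
E
```

```text
lamp -0.3183268986670412 154.4316978253287
lampL 1.8348131830854983 183.88720213652286
lampR -1.8910991411462899 125.86941698007179
stop -0.15058123157826359 -12.184419045001162
stopL 0.2763237359724633 -3.1090800675112287
stopR -0.10623710238604749 -21.85872353417999
lamptube 0.31449750851428515 104.62812979883479
```

The lamp, its tube and the stop all measure +15 mm from my base-centre frame, so the gauge origin is 15 mm from the base centre towards the lamp. That puts beam_mid at about (550.4, -123.3, 85), and the receiver still has about 40 mm to travel. Now moving via a waypoint.

```bash
python3 -m inch '[1,43.2,0,-29.5,0,7,0, 1,43.2,0,-29.5,0,7,0, 1,43.2,0,-29.5,0,7,0, 1,43.2,0,-29.5,0,7,0, 1,43.2,0,-29.5,0,7,0, 1,43.2,0,-29.5,0,7,0, 1,43.2,0,-29.5,0,7,0, 1,43.2,0,-29.5,0,7,0, 1,43.2,0,-29.5,0,7,0, 1,43.2,0,-29.5,0,7,0, 1,43.2,0,-29.5,0,7,0, 1,43.2,0,-29.5,0,7,0]'; python3 -c "
from h import *
plan(560.3,-258.7,200,0)"
```

```text
clock: 1.3
eef_pos: [502.7, 245.9, 231.0]
tool_rot: [-1.573, -0.002, -0.353]
force: [-0.3, 0.1, -0.0]
width: 85.4
t 1.3 pos [502.7 245.9 231. ] psi [-90.11  -0.12 -20.22] F [-0.3  0.1 -0. ] w 85.4
 -> shift cm [ 22.84   3.23 -45.36] turn deg [  0.13 -20.22   0.1 ]
```

```bash
python3 -m inch '[1,22.8,3.2,-45.4,0,-20.2,0, 1,22.8,3.2,-45.4,0,-20.2,0, 1,22.8,3.2,-45.4,0,-20.2,0, 1,22.8,3.2,-45.4,0,-20.2,0, 1,22.8,3.2,-45.4,0,-20.2,0, 1,22.8,3.2,-45.4,0,-20.2,0, 1,22.8,3.2,-45.4,0,-20.2,0, 1,22.8,3.2,-45.4,0,-20.2,0, 1,22.8,3.2,-45.4,0,-20.2,0, 1,22.8,3.2,-45.4,0,-20.2,0, 1,22.8,3.2,-45.4,0,-20.2,0, 1,22.8,3.2,-45.4,0,-20.2,0]'; python3 -c "
from h import *
plan(560.3,-258.7,128,0)
t=snap('top','top1');s=snap('scene','scene1')
cv2.imwrite('pics/d1.png',np.hstack([crop(t,330,170,110,120,3,1.5),crop(s,90,180,130,120,3,1.5)]))"
```

```text
clock: 2.5
eef_pos: [560.2, -254.9, 198.5]
tool_rot: [-1.571, 0.001, 0.004]
force: [0.5, -0.2, 0.5]
width: 85.2
t 2.5 pos [ 560.2 -254.9  198.5] psi [-8.999e+01  7.000e-02  2.600e-01] F [ 0.5 -0.2  0.5] w 85.2
 -> shift cm [ 0.02  7.05 -0.38] turn deg [-0.01  0.26 -0.07]
```

View pics/d1.png

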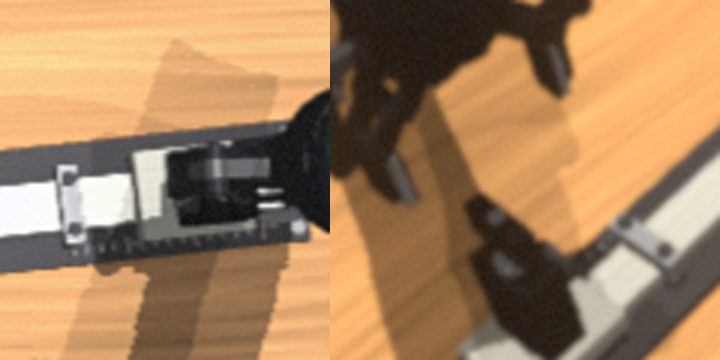

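```bash
python3 -m inch '[1,0,3.5,-0.3,0,0,0, 1,0,6,-0.3,0,0,0, 1,0,7,-0.3,0,0,0, 1,0,7,-0.3,0,0,0]'; python3 -c "
from h import *
plan(560.3,-258.7,128,0)"
```

```text
clock: 3.0
eef_pos: [560.4, -253.8, 128.2]
tool_rot: [-1.569, 0.003, 0.011]
force: [0.4, 0.3, 0.2]
width: 85.3
t 3.0 pos [ 560.4 -253.8  128.2] psi [-89.87   0.15   0.61] F [0.4 0.3 0.2] w 85.3
 -> shift cm [-0.01  0.02 -0.49] turn deg [-0.13  0.61 -0.15]
```

```bash
python3 -m inch '[1,0,0,-0.5,0,0,0, 1,0,0,-0.5,0,0,0, 0,0,0,-0.5,0,0,0, 0,0,0,-0.5,0,0,0, 0,0,0,-0.5,0,0,0, 0,0,0,-0.5,0,0,0, 0,0,0,-0.5,0,0,0, 0,0,0,-0.5,0,0,0, 0,0,0,-0.5,0,0,0, 0,0,0,-0.5,0,0,0]'; python3 -c "
from h import *
plan(560.3,-258.7,128,0)
t=snap('top','top2');s=snap('scene','scene2')
cv2.imwrite('pics/d2.png',np.hstack([crop(t,330,170,110,120,3,1.5),crop(s,90,180,130,120,3,1.5)]))"
```

```text
clock: 4.0
eef_pos: [560.9, -261.3, 129.5]
tool_rot: [-1.57, -0.0, 0.008]
force: [-1.4, 1.6, 3.9]
width: 13.2
t 4.0 pos [ 560.9 -261.3  129.5] psi [-8.998e+01 -1.000e-02  4.400e-01] F [-1.4  1.6  3.9] w 13.2
 -> shift cm [-0.06  0.15  0.26] turn deg [-0.02  0.44  0.01]
```

View pics/d2.png

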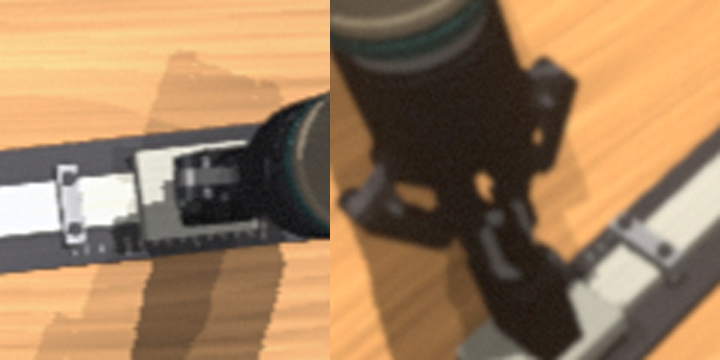

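```bash
python3 -m inch '[0,-0.07,0,1,0,0,0, 0,-0.14,0,2,0,0,0, 0,-0.21,0,3,0,0,0, 0,-0.25,0,3.6,0,0,0, 0,-0.25,0,3.6,0,0,0, 0,-0.25,0,3.6,0,0,0]'; python3 -c "
from h import *
plan(557.7,-218.2,128,0)"
```

```text
clock: 4.7
eef_pos: [558.0, -223.1, 129.5]
tool_rot: [-1.568, 0.001, 0.009]
force: [-1.0, 2.1, 7.1]
width: 13.0
t 4.7 pos [ 558.  -223.1  129.5] psi [-8.987e+01  5.000e-02  5.300e-01] F [-1.   2.1  7.1] w 13.0
 -> shift cm [-0.02  0.15  0.49] turn deg [-0.13  0.53 -0.05]
```

```bash
python3 -m inch '[0,-0.02,0,0.3,0,0,0, 0,-0.03,0,0.5,0,0,0, 0,-0.05,0,0.7,0,0,0, 0,-0.05,0,0.7,0,0,0, 0,-0.05,0,0.7,0,0,0]'; python3 -c "
from h import *
plan(557.7,-218.2,128,0)
t=snap('top','top3');s=snap('scene','scene3')
cv2.imwrite('pics/d3.png',np.hstack([crop(t,330,170,110,120,3,1.5),crop(s,90,180,130,120,3,1.5)]))"
```

```text
clock: 5.2
eef_pos: [557.6, -219.0, 129.5]
tool_rot: [-1.571, -0.0, 0.007]
force: [-1.3, -2.5, 5.7]
width: 13.0
t 5.2 pos [ 557.6 -219.   129.5] psi [-9.003e+01 -2.000e-02  4.300e-01] F [-1.3 -2.5  5.7] w 13.0
 -> shift cm [0.01 0.15 0.08] turn deg [0.03 0.43 0.02]
```

View pics/d3.png

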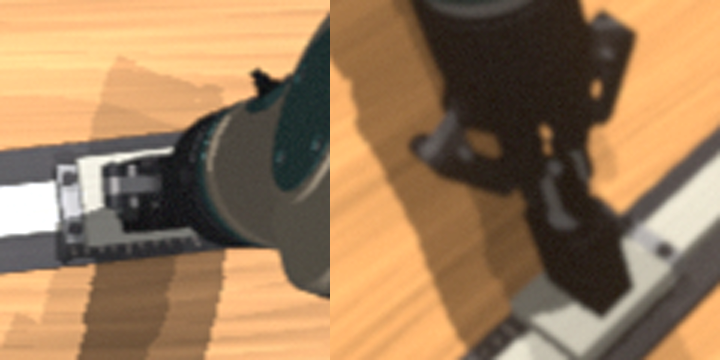

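```bash
python3 -m inch '[0,-0.03,0,0.5,0,0,0, 0,-0.03,0,0.5,0,0,0, 0,-0.03,0,0.5,0,0,0]'; python3 -c "
from h import *
plan(557.7,-218.2,128,0)"
```

```text
clock: 5.6
eef_pos: [557.6, -218.8, 129.5]
tool_rot: [-1.577, -0.002, 0.005]
force: [1.9, -11.4, 0.8]
width: 13.1
t 5.6 pos [ 557.6 -218.8  129.5] psi [-90.37  -0.14   0.27] F [  1.9 -11.4   0.8] w 13.1
 -> shift cm [0.01 0.15 0.06] turn deg [0.37 0.27 0.14]
```

```bash
python3 -m inch '[0,0,0,-0.2,0,8,0, 0,0,0,-0.2,0,16,0, 0,0,0,-0.2,0,24,0, 0,0,0,-0.2,0,32,0, 0,0,0,-0.2,0,40,0, 0,0,0,-0.2,0,48,0, 0,0,0,-0.2,0,56,0, 0,0,0,-0.2,0,64,0, 0,0,0,-0.2,0,70,0, 0,0,0,-0.2,0,74,0, 0,0,0,-0.2,0,74,0, 0,0,0,-0.2,0,74,0]'; python3 -c "
from h import *
from cell import ctrl
plan(557.7,-218.2,128,-75.6); print(ctrl.read_state()['torque'])"
```

```text
clock: 6.8
eef_pos: [557.2, -219.5, 129.5]
tool_rot: [-1.571, -0.006, -1.287]
force: [0.3, -9.0, 2.9]
width: 13.1
t 6.8 pos [ 557.2 -219.5  129.5] psi [-90.01  -0.33 -73.72] F [ 0.3 -9.   2.9] w 13.1
 -> shift cm [-0.11  0.15  0.08] turn deg [0.   1.88 0.33]
[-1.68992493  0.00242206 -0.08884865]
```

```bash
python3 -m inch '[0,0,0,0,0,3,0, 0,0,0,0,0,5,0, 0,0,0,0,0,5,0, 0,0,0,0,0,5,0]'; python3 -c "
from h import *
from cell import ctrl
plan(557.7,-218.2,128,-75.6); print(ctrl.read_state()['torque'])"
```

```text
clock: 7.2
eef_pos: [557.2, -219.5, 129.5]
tool_rot: [-1.571, -0.006, -1.37]
force: [-0.3, -9.4, 3.3]
width: 13.3
t 7.2 pos [ 557.2 -219.5  129.5] psi [-90.01  -0.36 -78.5 ] F [-0.3 -9.4  3.3] w 13.3
 -> shift cm [-0.12  0.15  0.08] turn deg [ 0.02 -2.9   0.36]
[-1.83545017  0.08452177  0.90281623]
```

```bash
python3 -m inch '[0,0,0,0,0,-1,0, 1,0,0,0,0,-1,0, 1,0,0,0,0,-1,0, 1,0,0,0,0,-1,0, 1,0,0,0,0,-1,0, 1,0,0,0,0,-1,0, 1,0,-4,0,0,-1,0, 1,0,-8,0,0,-1,0, 1,0,-12,0,0,-1,0, 1,0,-12,0,0,-1,0]'; python3 -c "
from h import *
t=snap('top','top4');s=snap('scene','scene4')
cv2.imwrite('pics/d4.png',np.hstack([crop(t,330,170,110,120,3,1.5),crop(s,110,180,130,120,3,1.5)]))
plan(555.3,149.7,180,-53)"
```

```text
clock: 8.2
eef_pos: [560.2, -217.4, 255.0]
tool_rot: [-1.562, -0.006, -1.354]
force: [1.2, 1.0, 0.4]
width: 85.2
t 8.3 pos [ 557.5 -215.5  250.2] psi [-8.989e+01 -3.000e-02 -7.756e+01] F [-0.2  0.  -0. ] w 85.1
 -> shift cm [-35.71   7.01   7.64] turn deg [ -0.1  -24.56   0.05]
```

View pics/d4.png

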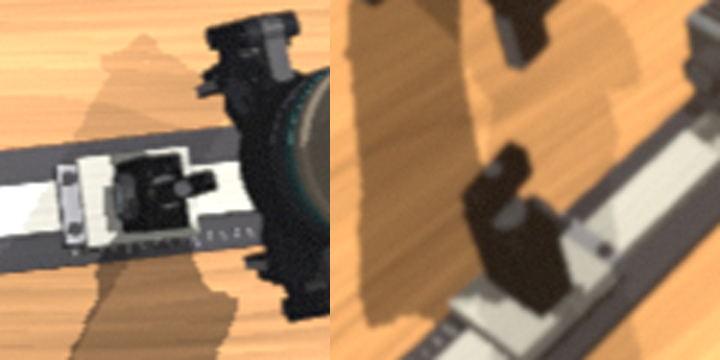

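Receiver foot touches the stop and the knob now lies along the rail, so it is locked. Next, over to the cell: the clear one with frosted ends in the saddle, not the blue one at top (132,226).

```bash
python3 -m inch '[1,-35.7,5,7.6,0,-24.5,0, 1,-35.7,5,7.6,0,-24.5,0, 1,-35.7,5,7.6,0,-24.5,0, 1,-35.7,5,7.6,0,-24.5,0, 1,-35.7,5,7.6,0,-24.5,0, 1,-35.7,5,7.6,0,-24.5,0, 1,-35.7,5,7.6,0,-24.5,0, 1,-35.7,5,7.6,0,-24.5,0, 1,-35.7,5,7.6,0,-24.5,0, 1,-35.7,5,7.6,0,-24.5,0, 1,-35.7,5,7.6,0,-24.5,0, 1,-35.7,5,7.6,0,-24.5,0]'; python3 -c "
from h import *
t=snap('top','top5');s=snap('scene','scene5')
cv2.imwrite('pics/d5.png',np.hstack([crop(t,150,180,130,120,3,1.5),crop(s,240,100,130,120,3,1.5)]))
plan(555.3,149.7,100,-53)"
```

```text
clock: 9.5
eef_pos: [554.8, 147.1, 199.4]
tool_rot: [-1.571, -0.001, -0.93]
force: [0.5, 0.1, -0.2]
width: 85.2
t 9.6 pos [554.8 147.8 199.5] psi [-9.000e+01 -2.000e-02 -5.321e+01] F [-0.7 -0.4  0.1] w 85.4
 -> shift cm [-0.12  9.95  0.15] turn deg [-0.   -0.21  0.02]
```

View pics/d5.png

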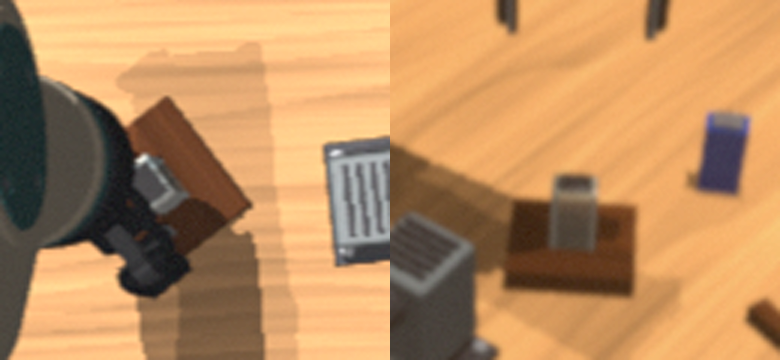

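```bash
python3 -m inch '[1,-0.1,5,0.15,0,0,0, 1,-0.1,10,0.15,0,0,0, 1,-0.1,10,0.15,0,0,0, 1,-0.1,10,0.15,0,0,0]'; python3 -c "
from h import *
plan(555.3,149.7,38,-53)"
```

```text
clock: 10.0
eef_pos: [555.2, 150.3, 99.6]
tool_rot: [-1.572, 0.0, -0.927]
force: [0.3, 0.3, 1.3]
width: 85.5
t 10.0 pos [555.2 150.3  99.6] psi [-9.008e+01  1.000e-02 -5.313e+01] F [0.3 0.3 1.3] w 85.5
 -> shift cm [ 0.05  6.16 -0.01] turn deg [ 0.08 -0.13 -0.01]
```

```bash
python3 -m inch '[1,0,3,0,0,0,0, 1,0,5.2,0,0,0,0, 1,0,6.2,0,0,0,0, 1,0,6.2,0,0,0,0, 1,0,6.2,0,0,0,0]'; python3 -c "
from h import *
s=snap('scene','scene6');cv2.imwrite('pics/d6.png',crop(s,240,100,130,120,5,1.5))
plan(555.3,149.7,38,-53)"
```

```text
clock: 10.5
eef_pos: [556.7, 151.3, 39.3]
tool_rot: [-1.568, -0.001, -0.926]
force: [0.3, -0.3, -0.1]
width: 85.3
t 10.55 pos [556.7 151.3  39.3] psi [-8.982e+01 -7.000e-02 -5.308e+01] F [ 0.4 -0.8 -0.2] w 85.8
 -> shift cm [ 0.05  0.13 -0.21] turn deg [-0.18 -0.08  0.07]
```

View pics/d6.png

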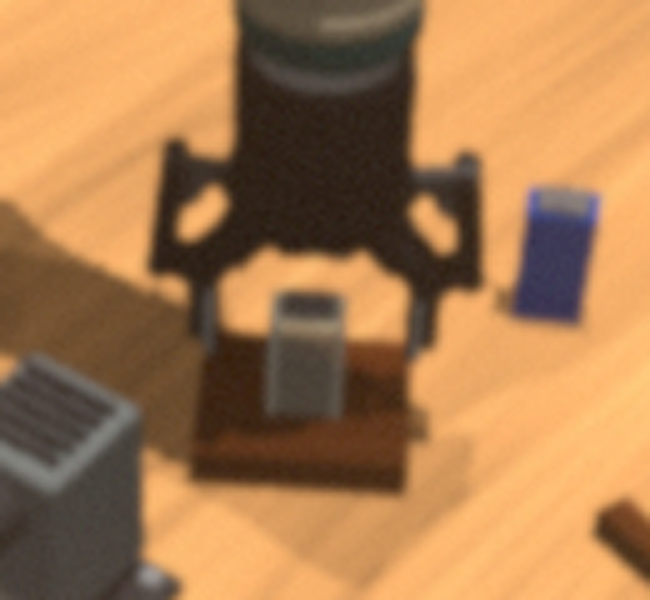

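```bash
python3 -m inch '[1,0,0,-0.2,0,0,0, 0,0,0,-0.2,0,0,0, 0,0,0,-0.2,0,0,0, 0,0,0,-0.2,0,0,0, 0,0,0,-0.2,0,0,0, 0,0,0,-0.2,0,0,0, 0,0,0,-0.2,0,0,0, 0,0,0,-0.2,0,0,0, 0,0,0,-0.2,0,0,0]'; python3 -c "
from h import *
s=snap('scene','scene7');cv2.imwrite('pics/d7.png',crop(s,240,100,130,120,5,1.5))
plan(555.3,149.7,38,-53)"
```

```text
clock: 11.45
eef_pos: [553.8, 150.0, 37.5]
tool_rot: [-1.57, -0.0, -0.926]
force: [-0.2, 0.2, 5.1]
width: 33.2
t 11.5 pos [553.8 150.   37.5] psi [-8.997e+01 -1.000e-02 -5.307e+01] F [-0.7 -0.5  4.8] w 33.1
 -> shift cm [ 0.12 -0.05  0.1 ] turn deg [-0.03 -0.07  0.01]
```

View pics/d7.png

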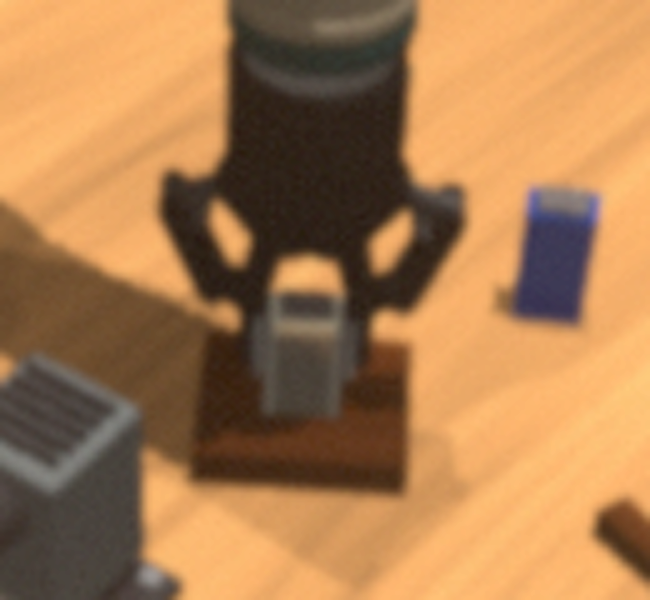

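```bash
python3 -m inch '[0,0,-0.5,0,0,0,0, 0,0,-1,0,0,0,0, 0,0,-2,0,0,0,0, 0,0,-4,0,0,0,0, 0,0,-7,0,0,0,0, 0,0,-10,0,0,0,0, 0,0,-13,0,0,0,0, 0,0,-14.5,0,0,0,0, 0,0,-15,0,0,0,0, 0,0,-15,0,0,0,0, 0,0,-15,0,0,0,0]'; python3 -c "
from h import *
s=snap('scene','scene8');cv2.imwrite('pics/d8.png',crop(s,220,50,150,150,4,1.5))
plan(550.4,-123.3,188,-85.63)"
```

```text
clock: 12.6
eef_pos: [552.6, 149.7, 186.4]
tool_rot: [-1.573, 0.001, -0.926]
force: [0.1, -0.3, -1.7]
width: 33.1
t 12.65 pos [552.5 149.7 186.1] psi [-9.014e+01  5.000e-02 -5.307e+01] F [-0.8  1.  -1.3] w 33.4
 -> shift cm [ 21.69  -0.17 -16.57] turn deg [ 1.500e-01  3.256e+01 -1.000e-02]
```

View pics/d8.png

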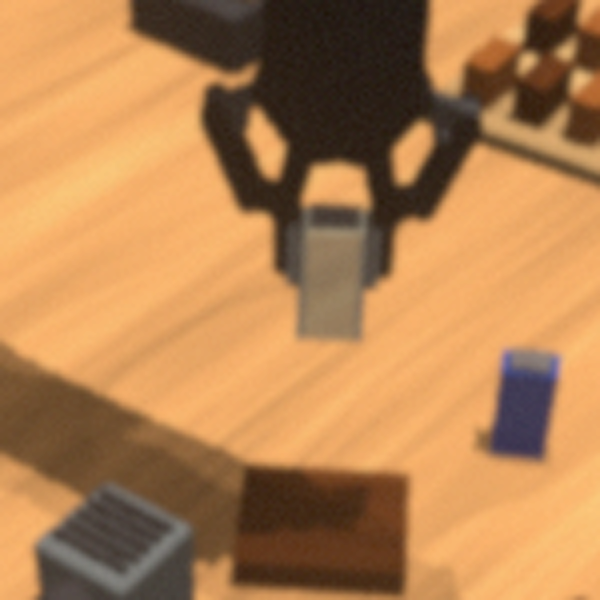

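The cell is out of the saddle and upright. Now carrying it over the lamp; its bottom is about 157 mm up against the lamp's 115 mm top.

```bash
python3 -m inch '[0,3,-0.2,-2.3,0,5,0, 0,6,-0.2,-4.6,0,10,0, 0,9,-0.2,-6.9,0,15,0, 0,12,-0.2,-9.2,0,20,0, 0,15,-0.2,-11.5,0,25,0, 0,18,-0.2,-13.8,0,29,0, 0,20.5,-0.2,-15.7,0,32.5,0, 0,21.7,-0.2,-16.6,0,32.5,0, 0,21.7,-0.2,-16.6,0,32.5,0, 0,21.7,-0.2,-16.6,0,32.5,0, 0,21.7,-0.2,-16.6,0,32.5,0]'; python3 -c "
from h import *
t=snap('top','top9');s=snap('scene','scene9');cv2.imwrite('pics/d9.png',np.hstack([crop(t,250,170,130,120,3,1.5),crop(s,120,100,130,120,3,1.5)]))
plan(550.4,-123.3,79.5,-85.63)"
```

```text
clock: 13.75
eef_pos: [551.4, -120.7, 188.8]
tool_rot: [-1.571, 0.002, -1.49]
force: [-0.2, -0.7, -1.6]
width: 33.2
t 13.85 pos [ 551.4 -121.2  189.1] psi [-9.002e+01  7.000e-02 -8.538e+01] F [ 0.3 -0.5 -1.7] w 33.4
 -> shift cm [ 0.21 10.96 -0.12] turn deg [ 0.02  0.25 -0.07]
```

View pics/d9.png

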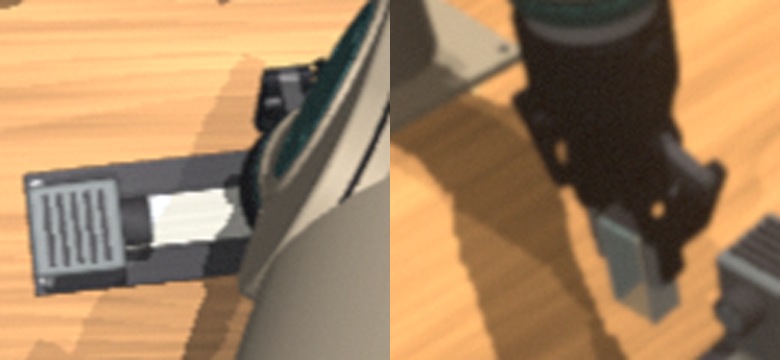

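```bash
python3 -m inch '[0,0.1,2,-0.1,0,0,0, 0,0.2,4,-0.1,0,0,0, 0,0.2,6,-0.1,0,0,0, 0,0.2,8,-0.1,0,0,0, 0,0.2,10,-0.1,0,0,0, 0,0.2,10.9,-0.1,0,0,0, 0,0.2,10.9,-0.1,0,0,0, 0,0.2,10.9,-0.1,0,0,0, 0,0.2,10.9,-0.1,0,0,0]'; python3 -c "
from h import *
t=snap('top','top10');s=snap('scene','scene10');cv2.imwrite('pics/d10.png',np.hstack([crop(t,250,170,130,120,3,1.5),crop(s,140,170,130,120,3,1.5)]))
plan(550.4,-123.3,79.5,-85.63)"
```

```text
clock: 14.75
eef_pos: [551.2, -125.5, 81.3]
tool_rot: [-1.569, -0.001, -1.493]
force: [-0.1, 0.6, -1.6]
width: 33.7
t 14.85 pos [ 551.1 -125.5   81.2] psi [-8.990e+01 -2.000e-02 -8.556e+01] F [ 0.2  0.1 -2.4] w 33.7
 -> shift cm [-0.22  0.17 -0.05] turn deg [-0.1   0.07  0.02]
```

View pics/d10.png

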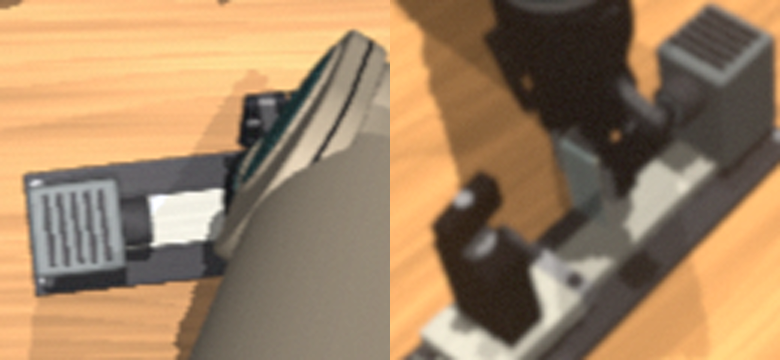

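Pose is within about 2 mm of target. I'll settle, then check the cell, the locked knob and the bystanders by projecting where they should be onto fresh pictures.

```bash
python3 -m inch '[0,-0.1,0.1,0,0,0,0, 0,-0.1,0.1,0,0,0,0, 0,-0.1,0.1,0,0,0,0, 0,-0.1,0.1,0,0,0,0, 0,-0.1,0.1,0,0,0,0]'; python3 -c "
from h import *
t=snap('top','top11');s=snap('scene','scene11')
plan(550.4,-123.3,79.5,-85.63)
o=np.array([553.1,-158.4,0]);a=.0763;y=np.array([-np.sin(a),np.cos(a),0]);x=np.array([y[1],-y[0],0]);o=o+15.2*y;z=np.array([0,0,1])
k=6;x0,y0=140,190;im=crop(s,x0,y0,100,95,k,1.5)
def P(X):
    u,v=proj(s,X);return (int((u-x0+.5)*k),int((v-y0+.5)*k))
def dot(X,c): cv2.circle(im,P(X),3,c,-1)
B=o+20*y+85*z
for i in(-17,17):
  for j in(-11,11):
    for h in(-35,35): dot(B+i*x+j*y+h*z,(0,0,255))
for i in(-32,32): dot(o-35*y+i*x+40*z,(0,255,0))
b=a-1.4;kx=np.array([np.cos(b),np.sin(b),0]);ky=np.array([-kx[1],kx[0],0])
for i in(-23,23):
  for j in(-7,7): dot(o-75*y+154*z+i*kx+j*ky,(255,0,0))
cv2.imwrite('pics/d11.png',im)
d=cv2.absdiff(load('scene0')['img'],s['img']).max(2)
for n,(u,v) in dict(jar=(342,242),a=(250,353),b=(285,301),sq=(390,212),blue=(351,150)).items(): print(n,int((d[v-20:v+20,u-25:u+25]>40).sum()))
"
```

```text
clock: 15.35
eef_pos: [550.3, -124.4, 79.3]
tool_rot: [-1.571, -0.0, -1.494]
force: [-0.7, -0.4, -2.4]
width: 33.3
t 15.45 pos [ 550.3 -124.4   79.2] psi [-90.     0.   -85.57] F [ 0.6  0.2 -1.9] w 33.3
 -> shift cm [-0.11 -0.03  0.02] turn deg [ 0.    0.06 -0.  ]
jar 0
a 0
b 0
sq 0
blue 0
```

View pics/d11.png

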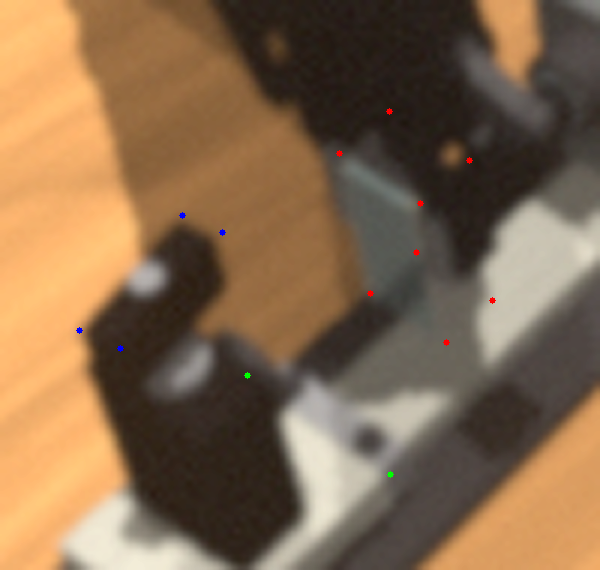

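```bash
python3 - <<'E'
from h import *
t=load('top4');k=10;x0,y0=365,210
c=cv2.resize(t['img'][y0:y0+50,x0:x0+50,::-1]/255.,None,fx=k,fy=k,interpolation=cv2.INTER_CUBIC)
im=(np.clip(c,0,1)**.5*255).astype(np.uint8)
a=.0763;o=np.array([553.1,-158.4,0]);y=np.array([-np.sin(a),np.cos(a),0]);o=o+15.2*y
for phi,col in((1.4,(0,0,255)),(1.2,(0,255,0))):
  b=a-phi;kx=np.array([np.cos(b),np.sin(b),0]);ky=np.array([-kx[1],kx[0],0])
  for i in(-23,23):
    for j in(-7,7):
      u,v=proj(t,o-75*y+[0,0,154]+i*kx+j*ky);cv2.circle(im,(int((u-x0+.5)*k),int((v-y0+.5)*k)),4,col,-1)
cv2.imwrite('pics/d12.png',im)
E
```

```text
(no output)
```

View pics/d12.png

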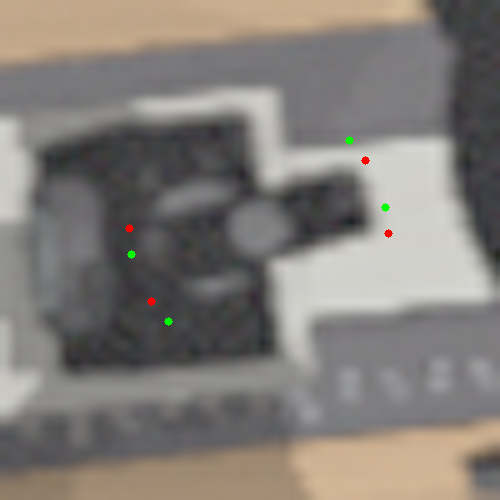

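The knob bar's edges follow the 1.4 rad prediction (red), not the 1.2 rad one (green). The cell sits on its predicted outline and the bystanders haven't changed. Handing in.

```bash
python3 -c "
from cell import ctrl,finish_job
s=ctrl.read_state();print(s['clock'],s['eef_pos'],s['width'],abs(s['qd']).max());finish_job();print(ctrl.read_state()['width'])"
```

```text
15.45 [ 550.28918857 -124.39935568   79.24028098] 33.25845590836948 0.0018702757668560008
the job is handed in; nothing more can be done
the job is handed in; nothing more can be done
```

I finished all the steps and handed the job in at 15.5 s with the cell still held in the beam; no verdict was reported.

- **Receiver:** I dragged it about 40 mm by the clamp knob until it stopped moving and pushed back with about 11 N.
- **Clamp:** I turned the knob clockwise until the torque jumped to 0.9 N m against about 0.06 N m of friction. In the picture after release, its edges match the fully locked angle of 1.4 rad, not 1.2 rad.
- **Cell:** I gripped the clear cell by its frosted faces (opening 33 mm for a 34 mm cell), lifted it out of the saddle and carried it over the lamp. The blue look-alike was left alone.
- **Final pose:** By the measured tool pose the cell is within about 1 mm of the mid-beam point I worked out and 0.1 degree of square. It was upright and still, and its projected outline matches the picture.
- **Bystanders:** The before and after pictures show no change around any of them.

**What disagreed:**
- **Gauge origin:** It is 15 mm from the centre of the base plate towards the lamp, so I measured from the lamp and the stop instead.
- **Knob position:** In the top view the knob sat about 1.5 pixels (3 mm) from where I predicted. The scene view agreed much better, so I put this down to calibration and resolution.

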